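Release a flow cell from its dock and hold it tilted for inspection

ROBOT

A 7-joint arm with a two-finger parallel gripper is mounted at the origin on a cart in front of the work surface, level with it; the furniture and walls round the work are solid. World frame = base frame: x ahead of the robot, y to its left, z up, the work surface at z = 0. Lengths are in mm, angles in rad, forces in N, time in s.
With the tool pointing down it reaches from about 400 to 875 mm from the base axis. Payload 4.4 kg.
Tool frame: the origin (TCP) lies on the centre line of the jaws, within the pads' length; the fingertips stand 11 mm ahead of it and the grasp point (between the pads) lies 8 mm behind it (ctrl.tips_ahead is the distance from the TCP to the fingertips, in mm); z points along the fingers, y is the line along which they close (so a half turn about z gives the same grasp; the last joint's range is limited). The gripper opens to 85 mm and grips with 20 to 120 N. Pads are 22 mm wide; open, the fingers measure 114 mm over their backs; the gripper's body (76 mm by 85 mm) begins 54 mm behind the grasp point. The pads swing forward as they close: fully open they stand 13 mm farther back than shut.
Start: joints at [1.181, 0.628, 0.038, 1.517, -0.027, 0.996, -0.02], TCP at [206.839, -616.227, 242.313] pointing down, gripper open.
Joint ranges: [-3.06, 3.06], [-0.37, 2.12], [-1.25, 1.32], [0.18, 2.47], [-1.1, 4.24], [0.23, 1.98], [-2.94, 2.94]. Speed limits (rad/s): [2.57, 2.57, 3.14, 3.14, 3.14, 3.14, 3.14].

INTERFACE

Orientations are given as [roll, pitch, yaw] about the fixed x, y, z axes, in that order (R = Rz(yaw) Ry(pitch) Rx(roll)).
In Python, from cell import ctrl, eyes, job gives the robot as it stands. The module is installed in compiled form; this text tells all that it offers.
- The arm moves only by the tool carry_out, never from a script. Its argument "moves" is a list of rows, each an object of numbers: "tx", "ty", "tz": the shift along the tool's x, y, z as a fraction of full scale; "twist": the turn about the tool's z as a fraction of full scale; "fingers": the opening, from 0 (shut) to 1 (fully open). In form: [{"tx": .., "ty": .., "tz": .., "twist": .., "fingers": ..}, ...]. A call has 1 to 12 rows; each row shifts and turns the commanded pose from where the row before left it, along the tool's axes as they then stand; what a row does not reach is not made up. Full scale, the value 1, is 0.3 m for a shift and pi rad for a turn. A row lasts 1/8 s, in which the tool goes at most 62.5 mm and 10.7 degrees, less where a joint would pass 70% of its speed; a pose out of reach is approached as far as the arm can. A call with a number of a shift or a turn outside -1 to 1 is refused whole. A call with a gripper value outside its range is refused whole. The fingers move at their own pace and stop on an object; the grip force is fixed at half the most. Time passes only in rows, so rows that do not move let the fingers close. It gives the time, the measured TCP pose, the force, the opening and the grip force at its end, in the units of the state.
- ctrl.read_state(): the state, without advancing time (a new reading comes with each control period).
- eyes.get_image(name): name is "side" or "top" or "wrist"; returns a dict with "color" (400x640x3 uint8, blue, green, red), "fovy" (degrees; the focal length in pixels is half the picture's height over the tangent of half this angle, whatever the lens; pixels are square), "cx", "cy" (the principal point, pixels), "world_from_camera" (4x4, takes a point from camera to world coordinates). Camera axes: x right, y up, looking along -z (the intrinsics and any distortion apply to the point x, -y, -z); pixel columns grow to the right and rows downward; lengths in mm; the calibration is good to about 2 mm. A picture is of the moment at which its call begins. There is no depth.
- job.finish_job(): hands the job in; it is judged then, once.
The state is a dict: "clock": time; "qpos": joint angles; "qd": joint speeds; "tau": joint torques, N m; "eef_pos": TCP position; "tool_rot": TCP orientation; "force": force on the tool from outside, world axes, zero at the start; "torque": the same for the moment, N m; "width": finger opening in mm; "gripper_force": force on a finger pad.
Only numpy, scipy, OpenCV 4.12 (cv2) and the standard library are available. Lean on these libraries where they do the work, as an engineer would, in place of code of your own. Each camera call takes 0.05 s, during which the arm holds its last target. There are 200 camera calls.

TASK

Press the red pad of the sprung keeper on the flow-cell dock down until its detent holds it open by itself, and take the fingers off it. Then draw the white flow-cell cartridge up out of the slot and hold it up for inspection, its middle at least 20 cm above the table, leaning at about 45 degrees like a page on a reading stand (halfway between upright and flat, its short edges level). Finish while still holding it there, steady, with the keeper left open and the timer, beaker and carton not disturbed.

Things in the scene. Friction and masses are not known exactly. Their poses are not given: they have to be found in the camera images.
- dock: Flow-cell dock fixed on the table: aluminium plate (dock x -30 to 100, y -30 to 30, z 0 to 6 mm), grey slotted block 27 x 45 mm, top at 40 mm, and steel keeper with red pad. Origin on the table under the slot's centre; +x points from slot to pad, y along the slot's 29 mm width, z up. Slot 8.6 mm thick (x), floor 8 mm above the table.
- keeper (a joint): Sprung keeper, a bell crank on a pin along the dock's y at x +34, z 35 mm. 0 = shut: its nose lies 3 mm above the flow cell. Grows to the stop at 0.55 as the pad is pressed: about 1 N at first, about 6 N at the detent (0.33 to 0.47). Past 0.48 it snaps home and stays by itself; let go earlier it springs shut. Open, the nose is clear: dock x over +22 mm, height under 112 mm.
- keeper_pad (a point): Middle of the top face of the keeper's red pad (32 x 34 mm), where it is pressed. Shut it lies about 103 mm from the slot in the dock's +x and 75 mm above the table; pressed home it is about 114 mm from the slot and 33 mm above the table, having moved down along an arc about the pin.
- cell_center (a point): Centre of the loose white flow cell, 26 mm wide (its x), 76 mm long (y), 6 to 8 mm thick (z), 20 to 45 g, with a glass window. It starts standing in the slot, y up, its width along the dock's y, centre 46 mm and top 84 mm above the table, 44 mm of it above the block, 1 to 2 mm loose. Grasp from above across the 26 mm width.
- timer: White lab timer standing on the table near the dock, 23 x 58 x 60 mm, origin under its middle. Leave alone.
- beaker: Empty glass beaker standing on the table near the dock, 57 mm diameter, 70 mm high, origin under its middle. Leave alone.
- slide_box: Small dark carton lying on the table to the left, 62 x 107 x 36 mm, origin under its middle. Leave alone.

How it is judged:
By the outcome, as a careful person would: the job done as asked, in the order asked, and still so for the second after the job is handed in, while the arm keeps its last pose, push and grip.
It also fails if it takes over 48 s, if anything falls off the work surface, if the arm or the gripper's body presses on something with over 40 N, if the wrist force passes 120 N, or if a joint passes its speed limit or range.

## Working session

There is one attempt and no reset: what is moved stays moved. The work goes in short steps, Python scripts to look and compute and a tool call to move; the robot and the scene stay as the last step left them, time stands still between calls to the robot, and variables do not carry over. Pictures are saved under pics/ and viewed, at most 10 in all, crops included, and the job is handed in when it is done.

Besides the shell and the picture viewer there is one more tool, called after ">>>" in YAML: its name, and indented under it one key for each argument. carry_out: Moves the arm, as the interface text tells. Its arguments: {"type":"object","properties":{"moves":{"type":"array","items":{"type":"object","properties":{"tx":{"type":"number","minimum":-1,"maximum":1},"ty":{"type":"number","minimum":-1,"maximum":1},"tz":{"type":"number","minimum":-1,"maximum":1},"twist":{"type":"number","minimum":-1,"maximum":1},"fingers":{"type":"number"}}}}},"required":["moves"]}

```bash
mkdir -p pics; cat > h.py <<'E'
import numpy as np, cv2
from cell import ctrl, eyes, job
def snap(n,f):
    im=eyes.get_image(n); cv2.imwrite(f'pics/{f}.png',im['color']); np.save(f'pics/{f}.npy',{k:v for k,v in im.items()},allow_pickle=True); return im
def load(f): return np.load(f'pics/{f}.npy',allow_pickle=True).item()
def foc(im): return 200/np.tan(np.radians(im['fovy']/2))
def ray(im,u,v):
    f=foc(im); T=im['world_from_camera']; d=T[:3,:3]@np.array([(u-im['cx'])/f,-(v-im['cy'])/f,-1]); return T[:3,3],d
def at_z(im,u,v,z):
    o,d=ray(im,u,v); return o+d*(z-o[2])/d[2]
def proj(im,P):
    T=im['world_from_camera']; c=T[:3,:3].T@(np.asarray(P,float)-T[:3,3]); f=foc(im); return np.array([im['cx']+f*c[0]/-c[2], im['cy']-f*c[1]/-c[2]])
E
python3 - <<'E'
from h import *
for n in('side','top'):
    im=snap(n,n+'0'); print(n,[k for k in im],im['fovy'],im['cx'],im['cy'],im['world_from_camera'].round(2).tolist())
    if 'dist' in im: print(im['dist'])
s=ctrl.read_state(); print(s['eef_pos'],s['tool_rot'],s['width'],ctrl.tips_ahead,s['clock'])
E
```

```text
side ['color', 'fovy', 'cx', 'cy', 'world_from_camera'] 57.56443036831289 315.433553479316 199.4811929509791 [[1.0, -0.03, 0.02, 467.7], [0.03, 0.38, -0.92, -712.2], [0.02, 0.92, 0.38, 407.81], [0.0, 0.0, 0.0, 1.0]]
top ['color', 'fovy', 'cx', 'cy', 'world_from_camera'] 48.24894368419443 315.3605710970359 205.54438926046427 [[0.02, 0.99, -0.14, 295.9], [-1.0, 0.02, 0.0, 70.58], [0.0, 0.14, 0.99, 1292.17], [0.0, 0.0, 0.0, 1.0]]
[ 206.63323586 -615.70861063  241.47861441] [-3.13985803e+00  3.27558830e-05  3.23737710e-01] 85.24489298973381 11.0 0.1
```

View pics/top0.png

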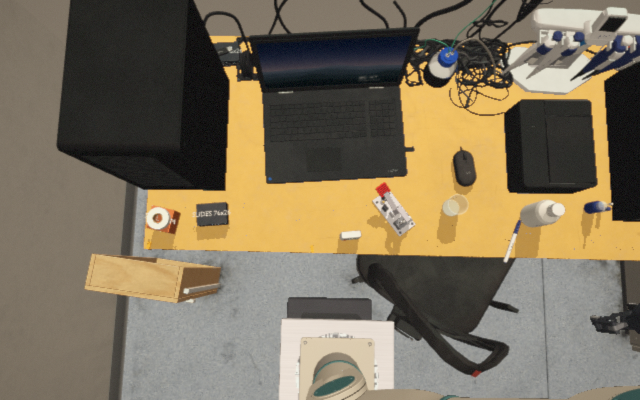

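View pics/side0.png

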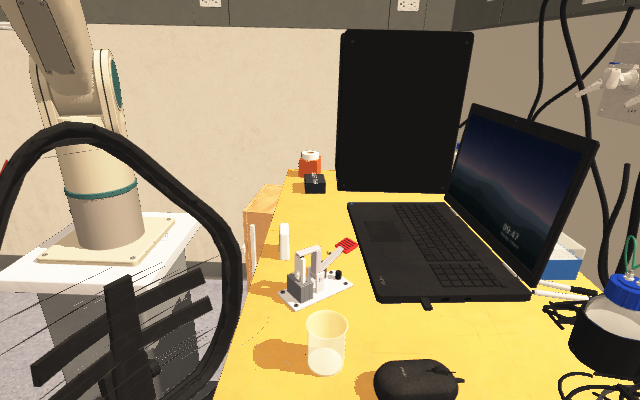

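Top: dock at about (395,210), red pad (383,190), timer (350,235), beaker (455,205), carton (212,214). Side: pad at (347,245), block at (300,287). Next I'll enlarge both around the dock.

```bash
python3 - <<'E'
from h import *
a=load('top0')['color'][170:250,335:435]; b=load('side0')['color'][215:315,265:365]
a=cv2.resize(a,(500,400),interpolation=cv2.INTER_CUBIC); b=cv2.resize(b,(0,0),fx=4,fy=4,interpolation=cv2.INTER_CUBIC)
o=np.zeros((400,800,3),np.uint8); o[:,:400]=a[:,100:]; o[:,400:]=b; cv2.imwrite('pics/c0.png',o)
# top left panel: u=355+X/5, v=170+Y/5 ; right: u=265+(X-400)/4, v=215+Y/4
im=load('top0')
for u,v,z in((383,190,75),(395,212,0),(350,235,60),(455,205,70)): print(at_z(im,u,v,z).round(0))
E
```

```text
[ 514. -117.   75.]
[ 463. -164.    0.]
[389. -29.  60.]
[ 478. -317.   70.]
```

View pics/c0.png

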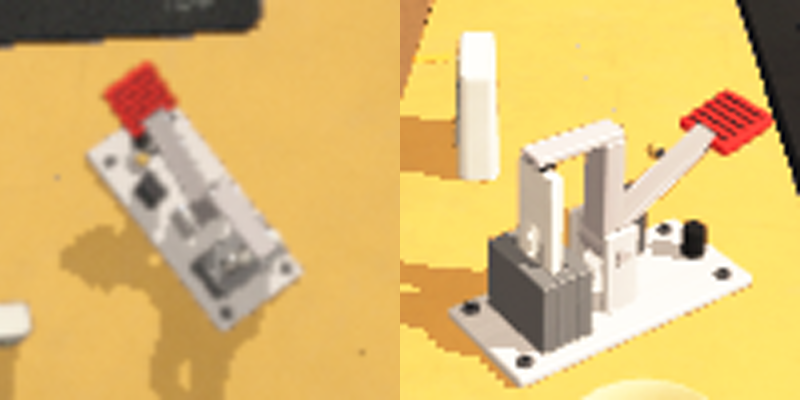

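```bash
python3 - <<'E'
from h import *
from scipy.optimize import least_squares
t,s=load('top0'),load('side0')
obs=[(t,372.6,201,(100,30,6)),(t,400,235.6,(-30,30,6)),(t,415,224,(-30,-30,6)),(t,383.2,189.6,(103,0,75)),
(s,295.5,311.2,(-30,-30,6)),(s,277.5,293,(-30,30,6)),(s,352.5,284.5,(100,-30,6)),(s,346.5,245.5,(103,0,75))]
def W(p,P):
    c,q=np.cos(p[2]),np.sin(p[2]); return np.array([p[0]+c*P[0]-q*P[1],p[1]+q*P[0]+c*P[1],P[2]])
def r(p,o): return np.concatenate([proj(i,W(p,P))-(u,v) for i,u,v,P in o])
for o in(obs,obs[:4],obs[4:]):
    f=least_squares(r,[450,-180,.6],args=(o,)); print(f.x, f.fun.round(1))
E
```

```text
[ 433.79490089 -184.04916801    0.66840973] [ 0.3 -0.1  0.7  1.   1.9  0.1  0.9  0.3  0.1 -0.9 -0.6 -1.   1.5 -0.9
  0.1 -1.6]
[ 434.59591377 -181.29701912    0.66686602] [-0.6 -0.4 -0.3  0.7  0.9 -0.2 -0.  -0.1]
[ 433.52908472 -186.99597962    0.67189392] [-0.1  0.3 -1.   0.   1.3 -0.1 -0.1 -0.9]
```

```bash
python3 - <<'E'
from h import *
t,s=load('top0'),load('side0')
def tri(a,b):
    o1,d1=ray(t,*a);o2,d2=ray(s,*b)
    k=np.linalg.lstsq(np.c_[d1,-d2],o2-o1,rcond=None)[0]; return (o1+d1*k[0]).round(),(o2+d2*k[1]).round()
print('chair red',tri((477,373),(3,172)))
print('chair rim',tri((362,262),(238,290)))
print('bottle',at_z(t,540,213,150).round(),'timer',at_z(t,350,235,60).round(), 'beaker',tri((455,198),(327,318)),'desk edge',at_z(t,400,255,0).round())
# line heights of chair loop for rows in top picture
for z in(0,150,300,400): print(z,at_z(t,430,335,z).round(),at_z(t,490,340,z).round())
print(ctrl.read_state()['qpos'])
E
```

```text
chair red (array([  74., -299.,  260.]), array([  74., -298.,  259.]))
chair rim (array([317., -76., -66.]), array([296., -82., -66.]))
bottle [ 450. -511.  150.] timer [389. -29.  60.] beaker (array([ 497., -317.,   74.]), array([ 479., -318.,   71.])) desk edge [ 339. -178.    0.]
0 [ 117. -262.    0.] [ 108. -431.    0.]
150 [ 138. -223.  150.] [ 129. -372.  150.]
300 [ 159. -185.  300.] [ 151. -314.  300.]
400 [ 173. -159.  400.] [ 166. -275.  400.]
[ 1.18122949  0.62926641  0.03847129  1.51825123 -0.02700113  0.99632866
 -0.02000746]
```

```bash
python3 -c "
from h import *
cv2.imwrite('pics/w0.png',eyes.get_image('wrist')['color'])"
```

```text
(no output)
```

View pics/w0.png

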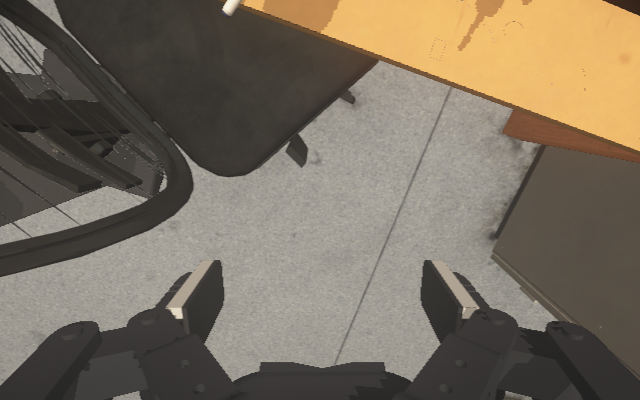

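>>> carry_out:
  moves:
    - {"tx": 0.07,"ty": -0.06,"tz": -0.1,"fingers": 0}
    - {"tx": 0.15,"ty": -0.125,"tz": -0.1,"fingers": 0}
    - {"tx": 0.15,"ty": -0.125,"fingers": 0}
    - {"tx": 0.15,"ty": -0.125,"fingers": 0}
    - {"tx": 0.15,"ty": -0.125,"fingers": 0}
    - {"tx": 0.15,"ty": -0.125,"fingers": 0}
    - {"tx": 0.15,"ty": -0.125,"fingers": 0}
    - {"tx": 0.15,"ty": -0.125,"fingers": 0}
    - {"tx": 0.15,"ty": -0.125,"fingers": 0}
    - {"tx": 0.15,"ty": -0.125,"fingers": 0}
    - {"tx": 0.095,"ty": -0.061,"fingers": 0}
    - {"fingers": 0}

```text
validation failed for argument at $.mo...
```

>>> carry_out:
  moves:
    - {"tx": 0.07,"ty": -0.06,"tz": -0.1,"twist": 0.0,"fingers": 0.0}
    - {"tx": 0.15,"ty": -0.125,"tz": -0.1,"twist": 0.0,"fingers": 0.0}
    - {"tx": 0.15,"ty": -0.125,"tz": 0.0,"twist": 0.0,"fingers": 0.0}
    - {"tx": 0.15,"ty": -0.125,"tz": 0.0,"twist": 0.0,"fingers": 0.0}
    - {"tx": 0.15,"ty": -0.125,"tz": 0.0,"twist": 0.0,"fingers": 0.0}
    - {"tx": 0.15,"ty": -0.125,"tz": 0.0,"twist": 0.0,"fingers": 0.0}
    - {"tx": 0.15,"ty": -0.125,"tz": 0.0,"twist": 0.0,"fingers": 0.0}
    - {"tx": 0.15,"ty": -0.125,"tz": 0.0,"twist": 0.0,"fingers": 0.0}
    - {"tx": 0.15,"ty": -0.125,"tz": 0.0,"twist": 0.0,"fingers": 0.0}
    - {"tx": 0.15,"ty": -0.125,"tz": 0.0,"twist": 0.0,"fingers": 0.0}
    - {"tx": 0.095,"ty": -0.061,"tz": 0.0,"twist": 0.0,"fingers": 0.0}
    - {"tx": 0.0,"ty": 0.0,"tz": 0.0,"twist": 0.0,"fingers": 0.0}

```text
clock: 1.65
eef_pos: [518.7, -116.4, 300.5]
tool_rot: [-3.14, -0.001, 0.33]
force: [-0.1, -0.7, -0.1]
width: -0.1
gripper_force: 0.0
```

>>> carry_out:
  moves:
    - {"tx": 0.0,"ty": 0.0,"tz": 0.1,"twist": -0.036,"fingers": 0.0}
    - {"tx": 0.0,"ty": 0.0,"tz": 0.15,"twist": -0.036,"fingers": 0.0}
    - {"tx": 0.0,"ty": 0.0,"tz": 0.15,"twist": -0.036,"fingers": 0.0}
    - {"tx": 0.0,"ty": 0.0,"tz": 0.1,"twist": 0.0,"fingers": 0.0}
    - {"tx": 0.0,"ty": 0.0,"tz": 0.0,"twist": 0.0,"fingers": 0.0}

```text
clock: 2.28
eef_pos: [514.8, -120.8, 148.9]
tool_rot: [-3.138, 0.004, 0.661]
force: [-0.1, -1.4, 0.2]
width: -0.3
gripper_force: 0.0
```

```bash
python3 - <<'E'
from h import *
w=snap('wrist','w1'); s=snap('side','s1')
o=np.zeros((600,800,3),np.uint8); o[:400,:640]=w['color']; 
c=cv2.resize(s['color'][195:320,250:400],(0,0),fx=3,fy=3); o=np.vstack([w['color'][:, :],]) if 0 else o
o=np.zeros((400,800,3),np.uint8); o[:,:400]=cv2.resize(w['color'],(400,250)).__class__((400,400,3),np.uint8)*0
o[:250,:400]=cv2.resize(w['color'],(400,250)); o[:375,400:]=c[:,:400]
cv2.imwrite('pics/v1.png',o); print(ctrl.read_state()['eef_pos'],w['world_from_camera'].round(2).tolist())
E
```

```text
[ 517.38555822 -120.65396746  151.4934732 ] [[0.61, 0.75, 0.23, 572.89], [-0.79, 0.59, 0.17, -75.93], [-0.0, -0.29, 0.96, 281.34], [0.0, 0.0, 0.0, 1.0]]
```

View pics/v1.png

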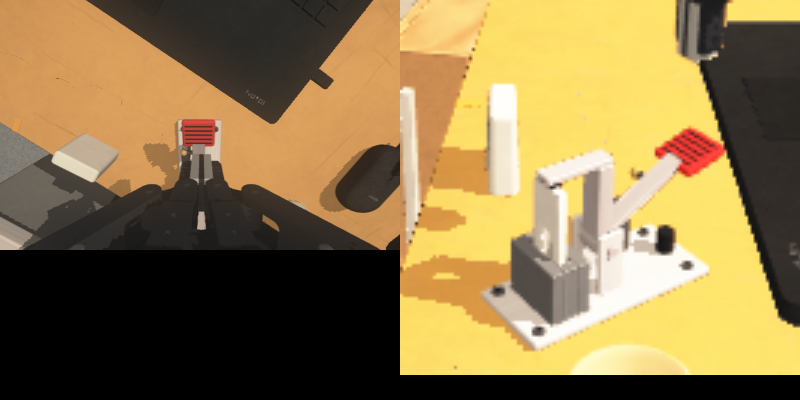

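Wrist view: the red pad is at about (317,213) full-scale, directly ahead of the shut fingers. The side view shows the fingers high above the pad. I'll compute the pad's position.

```bash
python3 - <<'E'
from h import *
w=load('w1'); c=w['color'].astype(int); m=((c[...,2]>140)&(c[...,1]<90)&(c[...,0]<90)).astype(np.uint8)
n,l,st,ce=cv2.connectedComponentsWithStats(m); i=1+np.argmax(st[1:,4]); print(st[i],ce[i])
P=at_z(w,*ce[i],75); print(P)
y=.664; d=P[:2]-(434,-184); R=np.array([[np.cos(y),np.sin(y)],[-np.sin(y),np.cos(y)]]); print('in dock',R@d)
T=np.array([517.4,-120.6]); print('tool rel pad', R@(T-P[:2]),'cell proj',proj(w,(434,-184,84)), proj(w,(517.4,-120.6,140)))
E
```

```text
[ 291  191   53   43 1510] [317.21192053 209.64238411]
[ 517.50244334 -114.0129024    75.        ]
in dock [108.89204948   3.65697043]
tool rel pad [-4.14012076 -5.12442675] cell proj [323.16105004 358.95695274] [325.83234813 261.54450937]
```

>>> carry_out:
  moves:
    - {"tx": 0.02,"ty": -0.013,"tz": 0.1,"twist": 0.0,"fingers": 0.0}
    - {"tx": 0.0,"ty": 0.0,"tz": 0.1,"twist": 0.0,"fingers": 0.0}
    - {"tx": 0.005,"ty": 0.0,"tz": 0.03,"twist": 0.0,"fingers": 0.0}
    - {"tx": 0.005,"ty": 0.0,"tz": 0.03,"twist": 0.0,"fingers": 0.0}
    - {"tx": 0.005,"ty": 0.0,"tz": 0.03,"twist": 0.0,"fingers": 0.0}
    - {"tx": 0.005,"ty": 0.0,"tz": 0.025,"twist": 0.0,"fingers": 0.0}
    - {"tx": 0.0,"ty": 0.0,"tz": 0.0,"twist": 0.0,"fingers": 0.0}

```text
clock: 3.25
eef_pos: [524.9, -109.4, 56.3]
tool_rot: [3.141, -0.001, 0.663]
force: [0.1, 0.7, 2.3]
width: 0.2
gripper_force: 0.7
```

>>> carry_out:
  moves:
    - {"tx": 0.003,"ty": 0.0,"tz": 0.015,"twist": 0.0,"fingers": 0.0}
    - {"tx": 0.003,"ty": 0.0,"tz": 0.015,"twist": 0.0,"fingers": 0.0}
    - {"tx": 0.003,"ty": 0.0,"tz": 0.012,"twist": 0.0,"fingers": 0.0}
    - {"tx": 0.0,"ty": 0.0,"tz": 0.0,"twist": 0.0,"fingers": 0.0}

```text
clock: 3.75
eef_pos: [525.8, -108.6, 44.2]
tool_rot: [3.141, 0.002, 0.662]
force: [-0.8, -1.5, 10.5]
width: -0.2
gripper_force: 5.0
```

>>> carry_out:
  moves:
    - {"tx": 0.0,"ty": 0.0,"tz": 0.01,"twist": 0.0,"fingers": 0.0}
    - {"tx": 0.0,"ty": 0.0,"tz": 0.01,"twist": 0.0,"fingers": 0.0}
    - {"tx": 0.0,"ty": 0.0,"tz": 0.0,"twist": 0.0,"fingers": 0.0}

```text
clock: 4.12
eef_pos: [525.9, -108.9, 41.6]
tool_rot: [3.14, 0.002, 0.662]
force: [-8.7, -0.3, 44.3]
width: -0.2
gripper_force: 20.0
```

>>> carry_out:
  moves:
    - {"tx": 0.0,"ty": 0.0,"tz": -0.03,"twist": 0.0,"fingers": 0.0}
    - {"tx": 0.0,"ty": 0.0,"tz": -0.1,"twist": 0.0,"fingers": 0.0}
    - {"tx": 0.0,"ty": 0.0,"tz": -0.2,"twist": 0.0,"fingers": 0.0}
    - {"tx": 0.0,"ty": 0.0,"tz": -0.2,"twist": 0.0,"fingers": 0.0}
    - {"tx": -0.18,"ty": 0.0,"tz": 0.0,"twist": 0.0,"fingers": 1.0}
    - {"tx": -0.19,"ty": 0.0,"tz": 0.0,"twist": 0.0,"fingers": 1.0}
    - {"tx": 0.0,"ty": 0.0,"tz": 0.0,"twist": 0.0,"fingers": 0.6}

```text
clock: 5.0
eef_pos: [434.0, -178.8, 196.2]
tool_rot: [-3.139, 0.005, 0.656]
force: [0.9, 1.0, -0.6]
width: 51.2
gripper_force: 0.0
```

```bash
python3 - <<'E'
from h import *
w=snap('wrist','w2'); s=snap('side','s2')
o=np.zeros((600,640,3),np.uint8); o[:400]=w['color']; o[400:,:]=0
o=np.zeros((400,800,3),np.uint8); o[:,:400]=w['color'][:, 120:520]; o[:375,400:]=cv2.resize(s['color'][195:320,260:393],(400,375))
cv2.imwrite('pics/v2.png',o); st=ctrl.read_state(); print(st['eef_pos'],st['width'],proj(w,(434,-184,84)),proj(w,(514,-121,75)))
E
```

```text
[ 438.60187863 -176.06905829  196.53279483] 51.26937278615425 [328.22046794 205.89352699] [327.19207406  63.12059607]
```

View pics/v2.png

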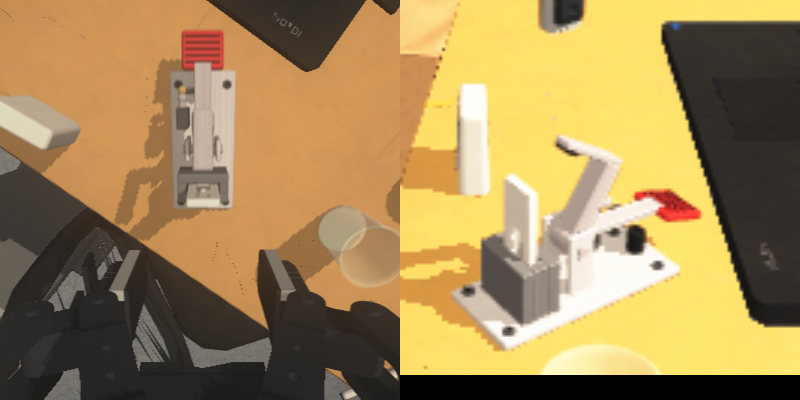

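The keeper stands open (nose swung back, pad down), and the cell stands in the slot. In the side crop its top is at about (522,182). I'll zoom in on the wrist view.

```bash
python3 - <<'E'
from h import *
w=load('w2'); s=load('s2')
o=np.zeros((400,800,3),np.uint8); o[:,:400]=cv2.resize(w['color'][150:220,290:360],(400,400),interpolation=cv2.INTER_CUBIC); o[:,400:]=cv2.resize(s['color'][245:295,280:330],(400,400),interpolation=cv2.INTER_CUBIC)
cv2.imwrite('pics/c2.png',o)
E
```

```text
(no output)
```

View pics/c2.png

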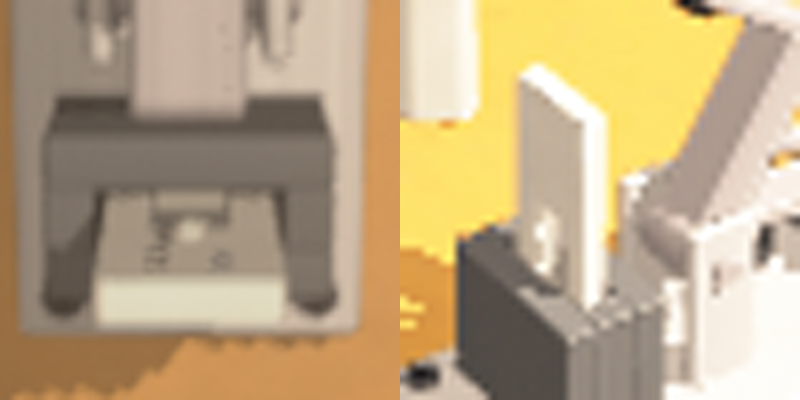

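Wrist: the cell's top strip is centred at about (323,202.5). Side: its top is at about (300,256).

```bash
python3 - <<'E'
from h import *
w=load('w2'); s=load('s2')
a=at_z(w,323.25,202.5,84); b=at_z(s,300.25,256.25,84); print(a,b)
l=at_z(w,290+95*.175,150+297*.175,84);r=at_z(w,290+285*.175,150+302*.175,84); d=l-r; print('width',np.linalg.norm(d),'yaw',np.arctan2(-d[0],d[1]))
st=ctrl.read_state(); print(st['eef_pos'],st['tool_rot'])
E
```

```text
[ 433.82620343 -179.35476417   84.        ] [ 433.1781931  -183.58619362   84.        ]
width 25.24709903220552 yaw 0.6294256688242953
[ 438.60187863 -176.06905829  196.53279483] [-3.14102000e+00 -3.67224396e-05  6.61672872e-01]
```

>>> carry_out:
  moves:
    - {"tx": -0.023,"ty": 0.003,"tz": 0.0,"twist": 0.0,"fingers": 0.6}
    - {"tx": 0.0,"ty": 0.0,"tz": 0.1,"twist": 0.0,"fingers": 0.6}
    - {"tx": 0.0,"ty": 0.0,"tz": 0.1,"twist": 0.0,"fingers": 0.6}
    - {"tx": 0.0,"ty": 0.0,"tz": 0.1,"twist": 0.0,"fingers": 0.6}
    - {"tx": 0.0,"ty": 0.0,"tz": 0.1,"twist": 0.0,"fingers": 0.6}
    - {"tx": 0.0,"ty": 0.0,"tz": 0.0,"twist": 0.0,"fingers": 0.6}
    - {"tx": 0.0,"ty": 0.0,"tz": 0.0,"twist": 0.0,"fingers": 0.6}

```text
clock: 5.98
eef_pos: [434.8, -180.6, 77.2]
tool_rot: [3.141, -0.001, 0.664]
force: [-0.0, -0.1, 0.4]
width: 51.3
gripper_force: 0.0
```

```bash
python3 - <<'E'
from h import *
s=snap('side','s3'); w=snap('wrist','w3')
o=np.zeros((400,800,3),np.uint8); o[:,:400]=cv2.resize(w['color'][200:400,220:420],(400,400)); o[:,400:]=cv2.resize(s['color'][205:305,260:360],(400,400),interpolation=cv2.INTER_CUBIC)
cv2.imwrite('pics/c3.png',o); st=ctrl.read_state(); print(st['eef_pos'],st['force'])
E
```

```text
[ 435.01918255 -181.03360135   77.76731087] [ 0.42293516 -0.31771519 -0.46614326]
```

View pics/c3.png

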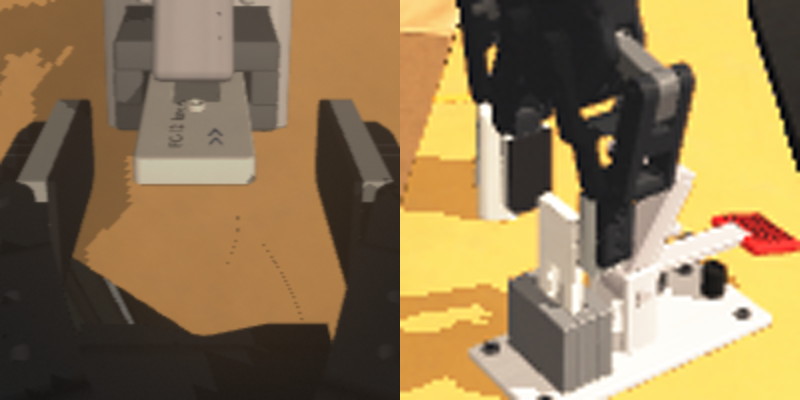

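The cell sits between the open fingers, and the keeper is still open. Closing and lifting.

>>> carry_out:
  moves:
    - {"tx": 0.0,"ty": 0.0,"tz": 0.0,"twist": 0.0,"fingers": 0.0}
    - {"tx": 0.0,"ty": 0.0,"tz": 0.0,"twist": 0.0,"fingers": 0.0}
    - {"tx": 0.0,"ty": 0.0,"tz": 0.0,"twist": 0.0,"fingers": 0.0}
    - {"tx": 0.0,"ty": 0.0,"tz": 0.0,"twist": 0.0,"fingers": 0.0}

```text
clock: 6.58
eef_pos: [434.5, -181.0, 77.7]
tool_rot: [3.14, -0.001, 0.663]
force: [-0.5, 0.7, 6.6]
width: 23.8
gripper_force: 58.4
```

>>> carry_out:
  moves:
    - {"tx": 0.0,"ty": 0.0,"tz": -0.03,"twist": 0.0,"fingers": 0.0}
    - {"tx": 0.0,"ty": 0.0,"tz": -0.08,"twist": 0.0,"fingers": 0.0}
    - {"tx": 0.0,"ty": 0.0,"tz": -0.12,"twist": 0.0,"fingers": 0.0}
    - {"tx": 0.0,"ty": 0.0,"tz": -0.1,"twist": 0.0,"fingers": 0.0}
    - {"tx": 0.0,"ty": 0.0,"tz": 0.0,"twist": 0.0,"fingers": 0.0}

```text
clock: 7.2
eef_pos: [435.5, -181.6, 178.2]
tool_rot: [3.137, -0.003, 0.663]
force: [1.4, 0.5, -1.2]
width: 23.5
gripper_force: 58.9
```

```bash
python3 - <<'E'
from h import *
s=snap('side','s4'); w=snap('wrist','w4')
st=ctrl.read_state(); p=st['eef_pos']; print(p,st['tool_rot'],st['force'],st['width'],st['gripper_force'])
u,v=proj(s,p).astype(int); print(u,v)
o=np.zeros((400,800,3),np.uint8); o[:,:400]=cv2.resize(w['color'][200:400,220:420],(400,400)); o[:,400:]=cv2.resize(s['color'][v-40:v+110,u-60:u+90],(400,400),interpolation=cv2.INTER_CUBIC)
cv2.imwrite('pics/c4.png',o)
E
```

```text
[ 433.82290101 -181.00680184  175.91438768] [ 3.14118319e+00 -1.08459291e-04  6.62849577e-01] [-0.55568265 -0.17986583 -0.48379748] 23.774566751760634 58.8567480295751
301 205
```

View pics/c4.png

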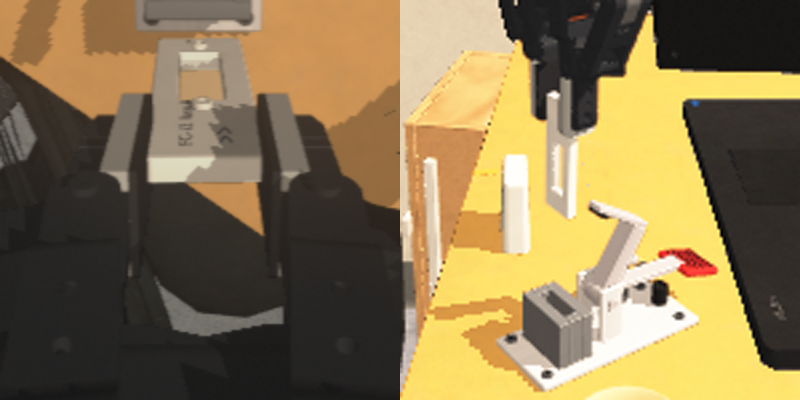

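The cell is held upright by its edges and clear of the slot, and the keeper is open. The tool can't tilt, so I'll use the fixed slot's lip. I'll lower the bottom about 5 mm into the slot, then carry the gripper along dock −x (away from the keeper) in an arc, so the cell pivots 45° between the pads.

>>> carry_out:
  moves:
    - {"tx": 0.0,"ty": 0.0,"tz": 0.1,"twist": 0.0,"fingers": 0.0}
    - {"tx": 0.0,"ty": 0.0,"tz": 0.1,"twist": 0.0,"fingers": 0.0}
    - {"tx": 0.0,"ty": 0.0,"tz": 0.02,"twist": 0.0,"fingers": 0.0}
    - {"tx": 0.0,"ty": 0.0,"tz": 0.02,"twist": 0.0,"fingers": 0.0}
    - {"tx": 0.0,"ty": 0.0,"tz": 0.0,"twist": 0.0,"fingers": 0.0}
    - {"tx": 0.0,"ty": 0.0,"tz": 0.0,"twist": 0.0,"fingers": 0.0}

```text
clock: 8.05
eef_pos: [434.1, -180.9, 103.9]
tool_rot: [3.142, -0.0, 0.663]
force: [-0.1, 1.1, -0.4]
width: 23.6
gripper_force: 60.0
```

>>> carry_out:
  moves:
    - {"tx": -0.02,"ty": 0.0,"tz": 0.0,"twist": 0.0,"fingers": 0.0}
    - {"tx": -0.021,"ty": 0.0,"tz": 0.002,"twist": 0.0,"fingers": 0.0}
    - {"tx": 0.0,"ty": 0.0,"tz": 0.0,"twist": 0.0,"fingers": 0.0}

```text
clock: 8.43
eef_pos: [425.9, -187.5, 103.8]
tool_rot: [3.14, -0.004, 0.664]
force: [2.9, 4.8, 2.1]
width: 24.2
gripper_force: 60.3
```

>>> carry_out:
  moves:
    - {"tx": -0.02,"ty": 0.0,"tz": 0.004,"twist": 0.0,"fingers": 0.0}
    - {"tx": -0.02,"ty": 0.0,"tz": 0.006,"twist": 0.0,"fingers": 0.0}
    - {"tx": -0.019,"ty": 0.0,"tz": 0.008,"twist": 0.0,"fingers": 0.0}
    - {"tx": -0.018,"ty": 0.0,"tz": 0.01,"twist": 0.0,"fingers": 0.0}
    - {"tx": -0.017,"ty": 0.0,"tz": 0.011,"twist": 0.0,"fingers": 0.0}
    - {"tx": -0.019,"ty": 0.0,"tz": 0.013,"twist": 0.0,"fingers": 0.0}
    - {"tx": 0.0,"ty": 0.0,"tz": 0.0,"twist": 0.0,"fingers": 0.0}
    - {"tx": 0.0,"ty": 0.0,"tz": 0.0,"twist": 0.0,"fingers": 0.0}

```text
clock: 9.43
eef_pos: [399.0, -209.6, 88.6]
tool_rot: [3.139, -0.002, 0.663]
force: [0.8, 1.9, 8.3]
width: 23.8
gripper_force: 61.6
```

```bash
python3 - <<'E'
from h import *
s=snap('side','s5'); w=snap('wrist','w5')
st=ctrl.read_state(); p=st['eef_pos']; print(p,st['tool_rot'],st['force'],st['width'],st['gripper_force'])
u,v=proj(s,p).astype(int); print(u,v)
o=np.zeros((500,800,3),np.uint8); o[:500,:300]=w['color'][100:350,245:395].repeat(2,0).repeat(2,1); o[:,300:]=cv2.resize(s['color'][v-40:v+60,u-40:u+60],(500,500),interpolation=cv2.INTER_CUBIC)
cv2.imwrite('pics/c5.png',o)
E
```

```text
[ 399.03258271 -209.56841421   88.57809324] [ 3.13874247e+00 -2.36842052e-03  6.63308934e-01] [1.73982262 1.99223789 7.28517399] 23.862231349318716 61.6523551940918
278 261
```

View pics/c5.png

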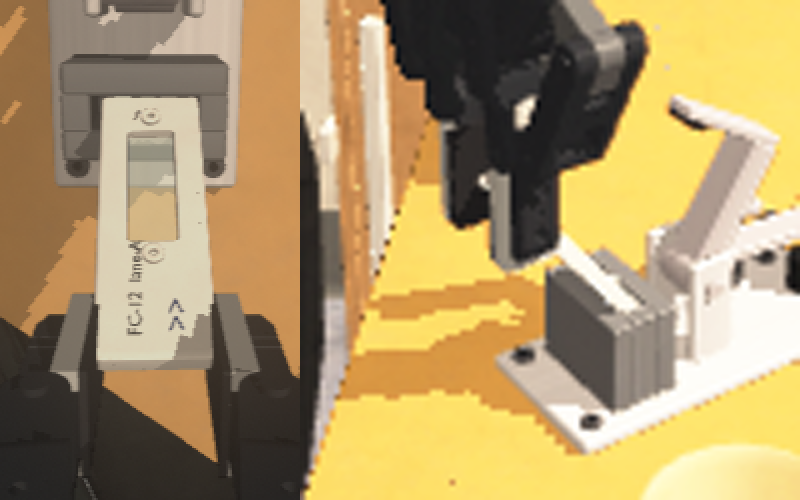

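The cell now leans between the pads with its lower end on the slot lip. Wrist view: its upper face has corners at about (296,148.5), (344,148.5), (351,280.5) and (293.5,280). I'll fit the lean from these.

```bash
cat > fit.py <<'E'
from h import *
from scipy.optimize import least_squares
def fit(w,pts,yaw=.663):
    hx=np.array([np.cos(yaw),np.sin(yaw),0]); hy=np.array([-np.sin(yaw),np.cos(yaw),0])
    def C(p):
        d=hx*np.sin(p[3])-np.array([0,0,1])*np.cos(p[3]) # toward lower end
        return [p[:3]+d*a*38+hy*b*13 for a,b in((1,1),(1,-1),(-1,-1),(-1,1))]
    f=lambda p:np.concatenate([proj(w,c)-q for c,q in zip(C(p),pts)])
    r=least_squares(f,[415,-195,75,.8],x_scale=[10,10,10,.1]); return r.x,np.degrees(r.x[3]),r.fun.round(1)
E
python3 - <<'E'
from fit import *
print(fit(load('w5'),[(296,148.5),(344,148.5),(351,280.5),(293.5,280)]))
E
```

```text
(array([ 416.23728   , -195.34892863,   58.86346503,    0.74749638]), np.float64(42.82838772031867), array([ 2.1, -0.1,  0.3, -0.1, -0.7, -0.2, -1.3,  0.3]))
```

>>> carry_out:
  moves:
    - {"tx": -0.003,"ty": 0.0,"tz": -0.02,"twist": 0.0,"fingers": 0.0}
    - {"tx": 0.0,"ty": 0.0,"tz": -0.05,"twist": 0.0,"fingers": 0.0}
    - {"tx": 0.0,"ty": 0.0,"tz": -0.12,"twist": 0.0,"fingers": 0.0}
    - {"tx": 0.0,"ty": 0.0,"tz": -0.15,"twist": 0.0,"fingers": 0.0}
    - {"tx": 0.0,"ty": 0.0,"tz": -0.15,"twist": 0.0,"fingers": 0.0}
    - {"tx": 0.0,"ty": 0.0,"tz": -0.1,"twist": 0.0,"fingers": 0.0}
    - {"tx": 0.0,"ty": 0.0,"tz": -0.04,"twist": 0.0,"fingers": 0.0}
    - {"tx": 0.0,"ty": 0.0,"tz": 0.0,"twist": 0.0,"fingers": 0.0}
    - {"tx": 0.0,"ty": 0.0,"tz": 0.0,"twist": 0.0,"fingers": 0.0}
    - {"tx": 0.0,"ty": 0.0,"tz": 0.0,"twist": 0.0,"fingers": 0.0}

```text
clock: 10.78
eef_pos: [396.2, -209.6, 275.3]
tool_rot: [-3.139, 0.001, 0.663]
force: [-0.4, 1.2, -0.7]
width: 23.5
gripper_force: 61.7
```

```bash
python3 - <<'E'
from h import *
s=snap('side','s6'); w=snap('wrist','w6'); t=snap('top','t6')
st=ctrl.read_state(); p=st['eef_pos']; print(p,st['force'],st['width'],st['gripper_force'],np.abs(st['qd']).max())
u,v=proj(s,p).astype(int); print(u,v)
o=np.zeros((500,800,3),np.uint8); o[:,:300]=w['color'][100:350,245:395].repeat(2,0).repeat(2,1); o[:250,300:]=cv2.resize(s['color'][max(v-40,0):max(v-40,0)+200,200:600],(500,250)); o[250:,300:]=cv2.resize(t['color'][150:250,320:520],(500,250))
cv2.imwrite('pics/c6.png',o)
E
```

```text
[ 396.69963764 -209.74716395  275.86753554] [0.08532648 0.11406929 0.34611749] 23.7342669246249 61.687588691711426 0.005822864540983993
274 148
```

```bash
python3 - <<'E'
# compare the cell region of wrist images before/after lift, without viewing; column scan of the cell brightness
from fit import *
a,b=(load(k)['color'].astype(int) for k in('w5','w6'))
for n,c in(('w5',a),('w6',b)):
    print(n,[int(x) for x in c[136:160:1,302].mean(1)],'|',[int(x) for x in c[272:292,310].mean(1)])
    for r in (155,270): print('row',r,[int(x) for x in c[r,284:304].mean(1)],[int(x) for x in c[r,336:358].mean(1)])
s=[load(k)['color'].astype(int) for k in('s4','s6')]
d=np.abs(s[0]-s[1]).sum(2)>90
for n,(u0,u1,v0,v1) in dict(beaker=(300,352,308,380),timer=(276,293,220,262),carton=(302,328,172,194),keeperpad=(330,362,250,285)).items(): print(n,d[v0:v1,u0:u1].sum())
E
```

```text
w5 [114, 114, 112, 112, 112, 111, 111, 110, 110, 110, 98, 84, 144, 202, 203, 204, 204, 203, 203, 203, 203, 203, 203, 203] | [203, 203, 203, 204, 205, 206, 207, 210, 160, 153, 149, 146, 142, 140, 141, 141, 140, 141, 141, 140]
row 155 [112, 112, 112, 113, 111, 102, 78, 59, 59, 59, 67, 103, 171, 201, 203, 203, 203, 203, 203, 203] [204, 204, 204, 204, 204, 204, 204, 203, 153, 102, 111, 112, 112, 113, 113, 113, 113, 113, 113, 114, 114, 112]
row 270 [111, 112, 103, 74, 50, 51, 51, 51, 51, 131, 187, 203, 203, 203, 203, 204, 204, 204, 204, 203] [131, 131, 131, 130, 131, 131, 131, 130, 130, 130, 130, 131, 130, 130, 117, 80, 50, 52, 54, 54, 52, 82]
w6 [124, 122, 122, 98, 147, 95, 78, 70, 61, 63, 75, 90, 147, 148, 127, 125, 124, 123, 124, 156, 218, 219, 220, 220] | [220, 220, 220, 222, 223, 226, 225, 186, 184, 182, 178, 175, 172, 65, 58, 57, 58, 56, 56, 55]
row 155 [120, 121, 120, 120, 121, 121, 121, 122, 122, 122, 122, 122, 123, 123, 117, 118, 142, 156, 156, 156] [220, 221, 221, 222, 206, 168, 158, 163, 164, 164, 164, 163, 163, 164, 163, 163, 162, 163, 163, 163, 163, 164]
row 270 [125, 125, 116, 82, 54, 54, 55, 54, 54, 143, 205, 219, 219, 219, 219, 219, 220, 220, 219, 220] [220, 220, 186, 144, 144, 144, 144, 144, 144, 144, 144, 143, 143, 143, 129, 89, 56, 57, 59, 59, 59, 92]
beaker 0
timer 0
carton 283
keeperpad 0
```

```bash
python3 - <<'E'
from fit import *
w=load('w6'); c=w['color'].astype(int)
for u in(302,310,318,328,336,340): print(u,[int(x) for x in c[144:166,u].mean(1)])
for r in(165,200,270): print(r,[int(x) for x in c[r,286:306].mean(1)],[int(x) for x in c[r,334:360].mean(1)])
for b,t in((155.5,279),(156,279)):
  for l,r in((298,341.5),(299,341)): print(fit(w,[(l,b),(r,b),(351,t),(293.5,t)]))
a=fit(load('w5'),[(296,148.5),(344,148.5),(351,280.5),(293.5,280)])
t0,t6=load('top0')['color'].astype(int),load('t6')['color'].astype(int); print('carton',(np.abs(t0-t6).sum(2)>90)[200:230,192:232].sum())
E
```

```text
302 [61, 63, 75, 90, 147, 148, 127, 125, 124, 123, 124, 156, 218, 219, 220, 220, 220, 219, 220, 219, 219, 219]
310 [152, 151, 152, 151, 151, 152, 130, 124, 124, 124, 123, 176, 219, 219, 220, 220, 220, 219, 220, 219, 219, 219]
318 [152, 151, 152, 152, 151, 152, 133, 124, 124, 124, 125, 191, 219, 220, 219, 219, 219, 215, 224, 208, 199, 218]
328 [150, 150, 150, 180, 209, 212, 155, 126, 125, 162, 162, 202, 218, 218, 218, 218, 218, 218, 219, 219, 218, 219]
336 [190, 189, 180, 208, 209, 211, 157, 127, 125, 124, 163, 220, 218, 218, 218, 219, 219, 220, 220, 220, 219, 219]
340 [67, 66, 93, 93, 177, 210, 158, 110, 123, 144, 163, 206, 219, 219, 220, 219, 219, 220, 220, 219, 219, 219]
165 [158, 158, 159, 158, 158, 158, 159, 159, 159, 159, 172, 205, 219, 219, 219, 219, 219, 219, 220, 220] [220, 219, 219, 219, 218, 218, 219, 219, 220, 220, 194, 162, 163, 163, 163, 164, 164, 164, 165, 165, 165, 165, 165, 165, 165, 164]
200 [66, 66, 66, 66, 67, 67, 68, 70, 122, 189, 216, 219, 219, 219, 219, 219, 219, 219, 219, 187] [215, 220, 220, 220, 220, 220, 221, 220, 221, 221, 221, 221, 220, 194, 164, 163, 164,
[... 209 characters left out ...]
, 143, 143, 143, 129, 89, 56, 57, 59, 59, 59, 92, 120, 128]
(array([ 411.20777573, -197.10871252,  241.42950759,    0.67121422]), np.float64(38.45774221123618), array([ 1.2,  0. ,  2.2,  0. , -1.5,  0. , -1.1, -0.1]))
(array([ 410.95254215, -197.37016625,  240.53324088,    0.67864157]), np.float64(38.8832976469792), array([ 0.4,  0.1,  2.7,  0.1, -1.6, -0. , -0.8, -0.1]))
(array([ 411.09132031, -197.20035567,  241.34391566,    0.66525157]), np.float64(38.11610734903139), array([ 1.3,  0. ,  2.1,  0. , -1.5,  0. , -1.1, -0.1]))
(array([ 410.8339272 , -197.4633919 ,  240.44073508,    0.67266421]), np.float64(38.540820232636705), array([ 0.4,  0.1,  2.6,  0.1, -1.6, -0. , -0.8, -0.1]))
carton 0
```

Nothing was disturbed, but the lean relaxed to about 40° on release. I'll lower back to the lip, swing 6° further, and retract along the cell's own axis.

>>> carry_out:
  moves:
    - {"tx": 0.003,"ty": 0.0,"tz": 0.15,"twist": 0.0,"fingers": 0.0}
    - {"tx": 0.0,"ty": 0.0,"tz": 0.15,"twist": 0.0,"fingers": 0.0}
    - {"tx": 0.0,"ty": 0.0,"tz": 0.15,"twist": 0.0,"fingers": 0.0}
    - {"tx": 0.0,"ty": 0.0,"tz": 0.12,"twist": 0.0,"fingers": 0.0}
    - {"tx": 0.0,"ty": 0.0,"tz": 0.03,"twist": 0.0,"fingers": 0.0}
    - {"tx": 0.0,"ty": 0.0,"tz": 0.015,"twist": 0.0,"fingers": 0.0}
    - {"tx": 0.0,"ty": 0.0,"tz": 0.015,"twist": 0.0,"fingers": 0.0}
    - {"tx": 0.0,"ty": 0.0,"tz": 0.0,"twist": 0.0,"fingers": 0.0}
    - {"tx": 0.0,"ty": 0.0,"tz": 0.0,"twist": 0.0,"fingers": 0.0}

```text
clock: 12.05
eef_pos: [398.4, -209.5, 88.2]
tool_rot: [3.14, -0.001, 0.663]
force: [0.6, -0.1, 1.3]
width: 23.9
gripper_force: 66.3
```

>>> carry_out:
  moves:
    - {"tx": -0.004,"ty": 0.0,"tz": 0.004,"twist": 0.0,"fingers": 0.0}
    - {"tx": -0.004,"ty": 0.0,"tz": 0.004,"twist": 0.0,"fingers": 0.0}
    - {"tx": -0.004,"ty": 0.0,"tz": 0.004,"twist": 0.0,"fingers": 0.0}
    - {"tx": -0.004,"ty": 0.0,"tz": 0.004,"twist": 0.0,"fingers": 0.0}
    - {"tx": 0.0,"ty": 0.0,"tz": 0.0,"twist": 0.0,"fingers": 0.0}
    - {"tx": 0.0,"ty": 0.0,"tz": 0.0,"twist": 0.0,"fingers": 0.0}

```text
clock: 12.8
eef_pos: [395.0, -212.2, 83.2]
tool_rot: [3.14, -0.002, 0.664]
force: [1.0, 2.1, 8.0]
width: 24.0
gripper_force: 65.8
```

>>> carry_out:
  moves:
    - {"tx": -0.02,"ty": 0.0,"tz": -0.02,"twist": 0.0,"fingers": 0.0}
    - {"tx": -0.03,"ty": 0.0,"tz": -0.03,"twist": 0.0,"fingers": 0.0}
    - {"tx": 0.0,"ty": 0.0,"tz": -0.12,"twist": 0.0,"fingers": 0.0}
    - {"tx": 0.0,"ty": 0.0,"tz": -0.15,"twist": 0.0,"fingers": 0.0}
    - {"tx": 0.0,"ty": 0.0,"tz": -0.15,"twist": 0.0,"fingers": 0.0}
    - {"tx": 0.0,"ty": 0.0,"tz": -0.12,"twist": 0.0,"fingers": 0.0}
    - {"tx": 0.0,"ty": 0.0,"tz": -0.05,"twist": 0.0,"fingers": 0.0}
    - {"tx": 0.0,"ty": 0.0,"tz": 0.0,"twist": 0.0,"fingers": 0.0}
    - {"tx": 0.0,"ty": 0.0,"tz": 0.0,"twist": 0.0,"fingers": 0.0}
    - {"tx": 0.0,"ty": 0.0,"tz": 0.0,"twist": 0.0,"fingers": 0.0}

```text
clock: 14.05
eef_pos: [381.3, -221.3, 273.7]
tool_rot: [-3.139, 0.001, 0.663]
force: [0.3, 0.2, -0.8]
width: 23.7
gripper_force: 66.0
```

```bash
python3 - <<'E'
from fit import *
w=snap('wrist','w7'); c=w['color'].astype(int); s=snap('side','s7'); t=snap('top','t7')
for u in(310,328,336): print(u,[int(x) for x in c[130:166,u].mean(1)],[int(x) for x in c[272:292,u].mean(1)])
for r in(165,200,250,270): print(r,[int(x) for x in c[r,286:306].mean(1)],[int(x) for x in c[r,334:360].mean(1)])
A=lambda a,b:np.abs(load(a)['color'].astype(int)-load(b)['color'].astype(int)).sum(2)>90
d=A('s2','s7'); d2=A('top0','t7')
for n,(u0,u1,v0,v1) in dict(beaker=(300,352,308,380),timer=(276,293,220,262),keeperpad=(330,362,250,285),nose=(308,345,235,285)).items(): print(n,d[v0:v1,u0:u1].sum())
print('carton',d2[200:230,192:232].sum()); st=ctrl.read_state(); print(st['eef_pos'],st['force'],st['clock'])
E
```

```text
310 [156, 156, 157, 152, 125, 127, 127, 127, 127, 126, 127, 128, 128, 127, 128, 151, 164, 165, 192, 227, 227, 227, 228, 228, 228, 228, 228, 227, 227, 227, 228, 228, 228, 228, 228, 227] [227, 228, 227, 227, 227, 227, 227, 227, 228, 228, 229, 229, 231, 189, 174, 170, 167, 162, 66, 59]
328 [154, 186, 214, 210, 141, 129, 128, 165, 165, 165, 165, 166, 166, 167, 165, 165, 164, 164, 197, 225, 226, 227, 226, 226, 227, 226, 227, 227, 227, 227, 227, 228, 228, 227, 227, 226] [228, 228, 228, 227, 228, 228, 227, 197, 197, 199, 201, 164, 170, 150, 147, 146, 144, 115, 66, 64]
336 [213, 214, 213, 210, 143, 129, 129, 128, 166, 167, 167, 166, 165, 166, 166, 166, 165, 165, 199, 226, 227, 227, 227, 227, 227, 228, 228, 228, 228, 228, 227, 228, 227, 227, 227, 226] [228, 197, 196, 155, 153, 154, 153, 154, 154, 157, 160, 164, 170, 148, 147, 146, 144, 115, 64, 62]
165 [162, 162, 162, 162, 163, 163, 164, 164, 164, 152, 185, 219, 227, 227, 227, 227, 227, 227, 227, 228] [227, 226, 226, 226, 226, 226, 226, 225, 226, 226, 226, 226, 199, 166, 167, 167, 168, 168, 168, 168, 167, 167, 168, 168, 167, 167]
200 [68, 69, 68, 69, 69, 69, 70, 71, 144, 211, 227, 227, 226, 227, 227, 227, 227, 227, 227, 228] [190, 224, 228, 228, 228, 228, 228, 228, 229, 229, 228, 228, 228, 227, 197, 166, 168, 167, 166, 166, 166, 165, 166, 165, 166, 165]
250 [131, 131, 132, 131, 131, 102, 152, 214, 227, 227, 227, 227, 227, 227, 227, 227, 227, 227, 227, 227] [227, 227, 228, 228, 228, 228, 228, 227, 228, 227, 227, 227, 227, 227, 228, 228, 227, 206, 132, 112, 133, 133, 133, 133, 133, 133]
270 [119, 85, 58, 58, 58, 58, 59, 151, 215, 228, 228, 228, 228, 228, 228, 228, 228, 228, 228, 228] [228, 227, 226, 195, 154, 154, 154, 153, 153, 154, 153, 153, 153, 153, 153, 154, 138, 95, 59, 61, 62, 62, 62, 94, 124, 132]
beaker 0
timer 0
keeperpad 0
nose 0
carton 0
[ 381.74950343 -221.38027342  274.09710906] [ 0.79467632 -0.23764127 -0.08992999] 14.2
```

```bash
python3 - <<'E'
from fit import *
w=load('w7')
print(fit(w,[(296.9,148.3),(344.5,148.3),(353.6,284.8),(290.4,284.8)]))
w6=load('w6'); print(fit(w6,[(297,155.5),(343.4,155.5),(352.2,279),(291.6,279)]))
# lean from rows only, grasped end known to lie on the jaw line
st=ctrl.read_state(); p=st['eef_pos']; hx=np.array([np.cos(.663),np.sin(.663),0]); z=np.array([0,0,1])
from scipy.optimize import brentq
for ov in(8,9.5,11):
  for im,b,t,pp in((w,148.3,284.8,p),(w6,155.5,279,np.array([396.7,-209.7,275.9]))):
    P=pp-z*2
    def rows(th):
        d=hx*np.sin(th)-z*np.cos(th); n=hx*np.cos(th)+z*np.sin(th)
        return proj(im,P+n*3.5+d*(76-ov))[1]-b, proj(im,P+n*3.5-d*ov)[1]-t
    th=brentq(lambda q:rows(q)[0],.3,1.3); print(ov,np.degrees(th),rows(th)[1])
E
```

```text
(array([ 400.51077011, -205.56593232,  253.5641662 ,    0.69115037]), np.float64(39.59999896006227), array([ 0.7,  0. ,  1.3,  0. , -0.9,  0. , -0.6, -0.1]))
(array([ 413.41942206, -195.4445039 ,  248.33213573,    0.60895124]), np.float64(34.89033591065614), array([ 1.6, -0. ,  1. , -0. , -0.9,  0.1, -1.1, -0. ]))
8 42.834743245094806 3.569624168326527
8 37.81685251425748 8.43440771471694
9.5 44.53053427193144 7.526281754448007
9.5 39.27929740128695 12.282852781114968
11 46.3912470188635 11.587074692240776
11 40.86473929082554 16.25445156048727
```

```bash
cat > sf.py <<'E'
from h import *
def run(sname,bg,p,ov=8.5,yaw=.663):
    s=load(sname); c=s['color'].astype(int); b=load(bg)['color'].astype(int)
    m=(np.abs(c-b).sum(2)>40)&(c.min(2)>110)&(c.max(2)-c.min(2)<45)
    u,v=proj(s,p).astype(int); k=np.zeros_like(m); k[v-15:v+75,u-40:u+70]=1; m&=k
    n,l,st,ce=cv2.connectedComponentsWithStats(m.astype(np.uint8)); i=1+np.argmax(st[1:,4]); m=l==i; print(st[i],ce[i],proj(s,p))
    print('\n'.join(''.join('#' if q else '.' for q in r) for r in m[st[i][1]:st[i][1]+st[i][3],st[i][0]:st[i][0]+st[i][2]]))
    hx=np.array([np.cos(yaw),np.sin(yaw),0]);hy=np.array([-np.sin(yaw),np.cos(yaw),0]);z=np.array([0,0,1.])
    res=[]
    for th in range(30,61,2):
        t=np.radians(th); d=hx*np.sin(t)-z*np.cos(t); nn=hx*np.cos(t)+z*np.sin(t); best=(-1,)
        box=np.array([proj(s,p-2*z+d*a+hy*y+nn*e) for a in(20,76-ov) for y in(-13,13) for e in(-3.5,3.5)])
        for dx in np.arange(-5,5.1,1):
            for dy in np.arange(-5,5.1,1):
                r=np.zeros(m.shape,np.uint8); cv2.fillConvexPoly(r,cv2.convexHull(np.round((box+(dx,dy))*16).astype(np.int32)),1,shift=4)
                iou=(m&(r>0)).sum()/(m|(r>0)).sum(); best=max(best,(round(iou,3),dx,dy))
        res.append((th,)+tuple(float(x) for x in best))
    for r in res: print(r)
E
python3 - <<'E'
from sf import *
run('s7','s2',ctrl.read_state()['eef_pos'])
E
```

```text
[257 137  39  47 310] [274.51612903 163.13548387] [262.22001982 151.21402139]
..####.................................
..####.................................
..####.................................
..####.................................
..####.................................
..####.................................
..####.................................
..####.................................
######.................................
######.................................
..####.................................
..####.................................
..####.................................
...###.................................
...###.................................
...###.................................
...###.................................
...###.................................
...###.................................
...###.................................
...###............#....................
...###............##...................
...####.........#####..................
...####......###.####..................
...############..#####.................
....##########.#.#####
[... 523 characters left out ...]
#..######.....
.........................##.#######....
..........................#########....
...........................#########...
............................#.########.
..............................########.
................................#######
..................................####.
...................................##..
(30, 0.395, 5.0, -5.0)
(32, 0.412, 5.0, -4.0)
(34, 0.427, 3.0, -4.0)
(36, 0.452, 2.0, -4.0)
(38, 0.455, 2.0, -3.0)
(40, 0.464, 2.0, -2.0)
(42, 0.472, 1.0, -1.0)
(44, 0.458, 0.0, 0.0)
(46, 0.444, -1.0, 1.0)
(48, 0.43, -2.0, 1.0)
(50, 0.389, -3.0, 2.0)
(52, 0.365, -5.0, 3.0)
(54, 0.352, -5.0, 3.0)
(56, 0.314, -5.0, 4.0)
(58, 0.276, -5.0, 5.0)
(60, 0.239, -5.0, 5.0)
```

```bash
python3 - <<'E'
from sf import *
s=load('s7'); p=ctrl.read_state()['eef_pos']; hx=np.array([np.cos(.663),np.sin(.663),0]);hy=np.array([-np.sin(.663),np.cos(.663),0]);z=np.array([0,0,1.])
c=s['color'].astype(float).mean(2)
# subpixel right edge: bright cell against background, strongest gradient near the expected column
rows=np.arange(160,180); g=[]
for r in rows:
    x0=int(277+(r-159)*.85); d=np.abs(np.diff(c[r,x0-3:x0+7])); k=np.argmax(d); g.append(x0-3+k+.5+ (0 if k in(0,len(d)-1) else .5*(d[k-1]-d[k+1])/(d[k-1]-2*d[k]+d[k+1])))
g=np.array(g); print((g-257).round(1)); f=np.polyfit(rows,g,1); o=np.abs(g-np.polyval(f,rows))<1; f=np.polyfit(rows[o],g[o],1); print('slope',f[0],o.sum(),np.std(g[o]-np.polyval(f,rows[o])))
for th in(38,40,42,44,46,48,50):
    t=np.radians(th); d=hx*np.sin(t)-z*np.cos(t); nn=hx*np.cos(t)+z*np.sin(t)
    for y in(13,-13):
        a,b=(proj(s,p-2*z+d*L+hy*y+nn*3.5) for L in(25,66)); print(th,y,round((b-a)[0]/(b-a)[1],3),b.round(1)-(257,137))
E
```

```text
[20.5 21.5 22.5 23.5 24.2 24.6 25.5 26.5 27.5 30.7 30.4 30.3 31.4 32.4
 33.1 33.5 34.5 35.3 36.4 37.5]
slope 0.8818577630165726 19 0.31158217302566177
38 13 0.841 [27.3 41.3]
38 -13 0.826 [36.6 46.2]
40 13 0.908 [28.3 40.2]
40 -13 0.894 [37.5 45. ]
42 13 0.98 [29.2 39. ]
42 -13 0.966 [38.5 43.8]
44 13 1.059 [30.1 37.8]
44 -13 1.045 [39.4 42.5]
46 13 1.145 [30.9 36.5]
46 -13 1.131 [40.3 41.2]
48 13 1.24 [31.7 35.3]
48 -13 1.227 [41.1 39.9]
50 13 1.345 [32.5 34. ]
50 -13 1.332 [41.9 38.6]
```

Both views now agree on about 40°, so one more swing of roughly 8° on the lip is needed.

>>> carry_out:
  moves:
    - {"tx": 0.077,"ty": 0.0,"tz": 0.12,"twist": 0.0,"fingers": 0.0}
    - {"tx": 0.0,"ty": 0.0,"tz": 0.15,"twist": 0.0,"fingers": 0.0}
    - {"tx": 0.0,"ty": 0.0,"tz": 0.15,"twist": 0.0,"fingers": 0.0}
    - {"tx": 0.0,"ty": 0.0,"tz": 0.13,"twist": 0.0,"fingers": 0.0}
    - {"tx": 0.0,"ty": 0.0,"tz": 0.03,"twist": 0.0,"fingers": 0.0}
    - {"tx": 0.0,"ty": 0.0,"tz": 0.02,"twist": 0.0,"fingers": 0.0}
    - {"tx": 0.0,"ty": 0.0,"tz": 0.013,"twist": 0.0,"fingers": 0.0}
    - {"tx": 0.0,"ty": 0.0,"tz": 0.0,"twist": 0.0,"fingers": 0.0}
    - {"tx": 0.0,"ty": 0.0,"tz": 0.0,"twist": 0.0,"fingers": 0.0}

```text
clock: 15.32
eef_pos: [400.7, -207.6, 91.5]
tool_rot: [3.14, -0.001, 0.663]
force: [0.5, 0.2, -0.9]
width: 24.1
gripper_force: 66.0
```

>>> carry_out:
  moves:
    - {"tx": -0.009,"ty": 0.0,"tz": 0.01,"twist": 0.0,"fingers": 0.0}
    - {"tx": -0.009,"ty": 0.0,"tz": 0.01,"twist": 0.0,"fingers": 0.0}
    - {"tx": -0.009,"ty": 0.0,"tz": 0.01,"twist": 0.0,"fingers": 0.0}
    - {"tx": -0.009,"ty": 0.0,"tz": 0.01,"twist": 0.0,"fingers": 0.0}
    - {"tx": -0.009,"ty": 0.0,"tz": 0.01,"twist": 0.0,"fingers": 0.0}
    - {"tx": 0.0,"ty": 0.0,"tz": 0.0,"twist": 0.0,"fingers": 0.0}
    - {"tx": 0.0,"ty": 0.0,"tz": 0.0,"twist": 0.0,"fingers": 0.0}

```text
clock: 16.2
eef_pos: [390.3, -216.0, 76.5]
tool_rot: [3.14, -0.001, 0.663]
force: [-1.1, 1.5, 9.5]
width: 24.2
gripper_force: 63.7
```

>>> carry_out:
  moves:
    - {"tx": -0.02,"ty": 0.0,"tz": -0.02,"twist": 0.0,"fingers": 0.0}
    - {"tx": -0.03,"ty": 0.0,"tz": -0.03,"twist": 0.0,"fingers": 0.0}
    - {"tx": 0.0,"ty": 0.0,"tz": -0.12,"twist": 0.0,"fingers": 0.0}
    - {"tx": 0.0,"ty": 0.0,"tz": -0.15,"twist": 0.0,"fingers": 0.0}
    - {"tx": 0.0,"ty": 0.0,"tz": -0.15,"twist": 0.0,"fingers": 0.0}
    - {"tx": 0.0,"ty": 0.0,"tz": -0.12,"twist": 0.0,"fingers": 0.0}
    - {"tx": 0.0,"ty": 0.0,"tz": -0.05,"twist": 0.0,"fingers": 0.0}
    - {"tx": 0.0,"ty": 0.0,"tz": 0.0,"twist": 0.0,"fingers": 0.0}
    - {"tx": 0.0,"ty": 0.0,"tz": 0.0,"twist": 0.0,"fingers": 0.0}
    - {"tx": 0.0,"ty": 0.0,"tz": 0.0,"twist": 0.0,"fingers": 0.0}

```text
clock: 17.45
eef_pos: [377.0, -224.7, 266.8]
tool_rot: [-3.139, 0.001, 0.663]
force: [-0.7, -0.5, -0.6]
width: 24.0
gripper_force: 64.4
```

```bash
python3 - <<'E'
from sf import *
w=snap('wrist','w8'); c=w['color'].astype(int); s=snap('side','s8'); t=snap('top','t8')
for u in(310,328,336): print(u,[int(x) for x in c[130:166,u].mean(1)],[int(x) for x in c[272:300,u].mean(1)])
for r in(165,250): print(r,[int(x) for x in c[r,286:306].mean(1)],[int(x) for x in c[r,334:360].mean(1)])
A=lambda a,b:np.abs(load(a)['color'].astype(int)-load(b)['color'].astype(int)).sum(2)>90
d=A('s2','s8'); d2=A('top0','t8')
for n,(u0,u1,v0,v1) in dict(beaker=(300,352,308,380),timer=(276,293,220,262),keeperpad=(330,362,250,285),nose=(308,345,235,285)).items(): print(n,d[v0:v1,u0:u1].sum())
print('carton',d2[200:230,192:232].sum()); st=ctrl.read_state(); p=st['eef_pos'];print(p,st['force'],st['clock'])
run('s8','s2',p)
E
```

```text
310 [117, 128, 128, 128, 127, 127, 129, 129, 129, 133, 231, 230, 230, 230, 230, 230, 230, 230, 230, 229, 229, 230, 230, 230, 230, 230, 230, 230, 230, 231, 161, 165, 164, 204, 187, 185] [149, 229, 230, 229, 229, 229, 229, 229, 229, 230, 230, 231, 230, 229, 161, 158, 153, 91, 61, 59, 58, 63, 104, 136, 136, 141, 145, 137]
328 [126, 129, 148, 166, 167, 166, 166, 166, 167, 168, 228, 229, 229, 229, 229, 229, 229, 229, 229, 229, 229, 229, 230, 230, 230, 230, 230, 229, 229, 206, 162, 159, 146, 199, 195, 192] [230, 230, 229, 229, 230, 229, 229, 230, 229, 162, 161, 162, 165, 165, 141, 141, 139, 67, 65, 64, 64, 62, 62, 61, 61, 61, 59, 58]
336 [128, 129, 129, 129, 167, 168, 168, 167, 167, 173, 228, 229, 229, 229, 229, 229, 230, 230, 230, 230, 230, 230, 230, 230, 230, 229, 229, 229, 228, 228, 228, 228, 228, 228, 228, 228] [158, 157, 157, 157, 158, 158, 158, 158, 158, 159, 163, 165, 167, 162, 143, 141, 138, 67, 62, 62, 62, 62, 61, 61, 61, 61, 60, 60]
165 [162, 162, 163, 164, 164, 165, 166, 165, 168, 207, 227, 228, 229, 229, 229, 229, 230, 230, 230, 230] [224, 228, 228, 228, 228, 228, 229, 228, 199
[... 1911 characters left out ...]
..###.#####......
.........................###.#####.....
..........................#..######....
...........................#.########..
.............................#########.
..............................#########
................................#######
..................................#####
....................................##.
(30, 0.213, 5.0, -5.0)
(32, 0.269, 5.0, -5.0)
(34, 0.325, 5.0, -5.0)
(36, 0.375, 5.0, -5.0)
(38, 0.398, 5.0, -5.0)
(40, 0.415, 5.0, -4.0)
(42, 0.43, 2.0, -4.0)
(44, 0.437, 2.0, -3.0)
(46, 0.448, 1.0, -3.0)
(48, 0.444, 0.0, -2.0)
(50, 0.433, 2.0, 1.0)
(52, 0.403, 0.0, 1.0)
(54, 0.386, 0.0, 3.0)
(56, 0.348, -1.0, 3.0)
(58, 0.339, -3.0, 3.0)
(60, 0.31, -4.0, 4.0)
```

```bash
python3 - <<'E'
from fit import *
print(fit(load('w8'),[(295.9,139.7),(345.3,139.7),(353.9,285.8),(290.6,285.8)]))
s=load('s8'); c=s['color'].astype(float).mean(2); rows=np.arange(164,180); g=[]
for r in rows:
    x0=int(275+(r-163)*1.02); d=np.abs(np.diff(c[r,x0-3:x0+6])); k=np.argmax(d); g.append(x0-3+k+.5+(0 if k in(0,len(d)-1) else .5*(d[k-1]-d[k+1])/(d[k-1]-2*d[k]+d[k+1])))
g=np.array(g); f=np.polyfit(rows,g,1); o=np.abs(g-np.polyval(f,rows))<1; f=np.polyfit(rows[o],g[o],1)
print((g-256).round(1),'slope',f[0])
p=ctrl.read_state()['eef_pos']; hx=np.array([np.cos(.663),np.sin(.663),0]);hy=np.array([-np.sin(.663),np.cos(.663),0]);z=np.array([0,0,1.])
for th in(40,42,44,46,48):
    t=np.radians(th); d=hx*np.sin(t)-z*np.cos(t); a,b=(proj(s,p-2*z+d*L-hy*13+(hx*np.cos(t)+z*np.sin(t))*3.5) for L in(25,66)); print(th,((b-a)[0]/(b-a)[1]).round(3))
E
```

```text
(array([ 398.22789102, -207.4246678 ,  249.51639393,    0.7871958 ]), np.float64(45.10299680014992), array([ 0.8,  0. ,  1.5,  0. , -1. ,  0. , -0.8, -0.1]))
[19.6 20.6 21.7 23.4 24.3 25.4 25.9 31.5 30.6 30.2 31.1 32.1 33.5 34.4
 35.4 36.5] slope 1.1390306647481263
40 0.916
42 0.991
44 1.073
46 1.162
48 1.261
```

The wrist view gives 45.1° and the side view about 45°. The cell's middle is near z = 248 mm, the arm is steady, the keeper is open and the bystanders are unchanged, so I'm handing in.

```bash
python3 -c "
from cell import job
print(job.finish_job())"
```

```text
the job is handed in; nothing more can be done
None
```

The job is handed in: the keeper is left latched open, the cell is held at about 45° with its middle near 248 mm above the table, and the timer, beaker and carton show no change in the camera images.

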